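# Gap-and-flush check of a valve cover

### The job

Check the aluminium valve cover in the checking nest: set it down flat in the pocket with its tongue in the notch of the rear rail and let go, then take the steel gap gauge from its stand, slide it right down to the nest's base in the one end gap that is wide enough for it, lengthways in the gap, and leave it standing there. Last, press down on the cover's hexagon boss against the spring lifter until the cover lies on its rests, flush with the rails, and finish while still holding it pressed; drop nothing, and leave the other things on the table where they are.

Things in the scene. Friction and masses are not known exactly. Their poses are not given: they have to be found in the camera images.
- cover: loose aluminium valve cover, 0.3 to 0.42 kg: flat slab 64 (x) x 130 (y) x 14 mm, with a tongue at the middle of its +x edge, 30 mm wide (y), reaching x = 49 mm, equally thick. Origin: centre of the slab's underside; x towards the tongue, z up. Starts flat on the table left or right of the nest, tongue roughly away from the robot (yaw within 0.45 rad).
- boss_top (a point): centre of the flat top of the cover's hexagon boss, 38 mm above the cover's origin. The boss stands in the middle of the cover, z = 14 to 38 mm, 30 mm across flats, two of its flats facing the cover's +-y: the place to grip the cover and to press it. Axes as the cover's.
- gauge: loose 12 mm gap gauge, 0.24 kg, one flat piece of steel 12 mm thick (y): blade 56 mm long (x), z = 0 to 30 mm, lower edges chamfered 2 mm; above its middle a flat grip 30 mm long (x), z = 30 to 60 mm. Origin: centre of the underside, z up; a half turn about z makes no difference. Starts upright in its stand; in the gap it stands by itself.
- gauge_stand: black plastic stand of the gauge, fixed: 90 (x) x 46 (y) x 20 mm, with a slot 59 x 15 mm along x, 12 mm deep, in which the gauge stands (its underside 8 mm above the table, its x along the slot). Origin: centre of the underside; yaw within 0.4 rad; on the side of the nest away from the cover.
- nest: checking nest, fixed: aluminium base 130 (x) x 236 (y) x 15 mm. Origin: centre of the underside, on the table; x away from the robot (yaw within 0.25 rad). On it a front rail (inner face x = -33.5 mm) and a rear rail in two halves (x = 33.5 to 53.5 mm), both to y = +-55 mm, with a notch 35 mm wide at y = 0 between the halves for the tongue. Rail tops: z = 33 mm, 3 mm chamfers.
- seat (a point): where the origin of the seated cover comes, its x along the nest's x (play 1.5 mm in x, 2.5 mm in y): on the nest's axis, 24 mm above its underside, top of the spring lifter (30 mm pad). The lifter yields from 5.5 N and needs 10.5 N, cover's weight included, to let the cover down 5 mm onto four rests at nest z = 19 mm, its slab top then level with the rails.
- thick_stop: thick steel stop block, fixed on the nest's base at its +y or -y end: 64 (x) x 40 (y) x 18 mm, top level with the rails; axes as the nest's. Origin: centre of its underside, 88 mm from the nest's centre along nest y. The gap between it and the seated cover is only 0.5 to 5.5 mm: too narrow.
- thin_stop: thin steel stop block, fixed at the other end: 64 (x) x 16 (y) x 18 mm, top level with the rails, 3 mm chamfers; axes as the nest's. Origin: centre of its underside, 88 mm from the nest's centre along nest y. Between its inner face (at 80 mm) and the end of the seated cover (at about 65 mm) is the wide gap, 12.5 to 17.5 mm, open above, floor at nest z = 15 mm.
- caliper: bystander, to be left alone: digital caliper, 235 mm long, 13 mm high, lying flat; origin at the centre of its underside
- block_123: bystander, to be left alone: plain drilled steel block 50 x 75 x 25 mm; origin at the centre of its underside
- screw_jack: bystander, to be left alone: small dark steel screw jack, 42 mm across, 52 mm high; origin at the centre of its underside
- flange: bystander, to be left alone: steel ring 92 mm across, 48 mm bore, 14 mm high; origin at the centre of its underside
- v_block: bystander, to be left alone: dark steel V-block 60 x 44 mm, 38 mm high; origin at the centre of its underside
- parallel: bystander, to be left alone: plain steel bar 30 x 150 mm, 10 mm high; origin at the centre of its underside
- gauge_case: bystander, to be left alone: closed wooden case 90 x 130 mm, 34 mm high; origin at the centre of its underside

How it is judged:
By the outcome, as a careful person would: the job done as asked, in the order asked, and still so for the second after the job is handed in, while the arm keeps its last pose, push and grip.
It also fails if it takes over 61 s, if anything falls off the work surface, if the arm or the gripper's body presses on something with over 40 N, if the wrist force passes 120 N, or if a joint passes its speed limit or range.

### The arm

A 6-joint arm with a two-finger parallel gripper is mounted at the origin on the work surface. World frame = base frame: x ahead of the robot, y to its left, z up, the work surface at z = 0. Lengths are in m, angles in rad, forces in N, time in s.
With the tool pointing down it reaches from about 0.25 to 0.725 m from the base axis. Payload 9.7 kg.
Tool frame: the origin (TCP) lies at the very end of the fingers, on their centre line; the grasp point (between the pads) lies behind it (env.grasp_offset is the z of the grasp point in the tool frame, in m); z points along the fingers, y is the line along which they close (so a half turn about z gives the same grasp; the last joint's range is limited). The gripper opens to 85 mm and grips with 20 to 120 N. Pads are 22 mm wide; open, the fingers measure 114 mm over their backs; the gripper's body (76 mm by 85 mm) begins 54 mm behind the grasp point. The pads swing forward as they close: fully open they stand 13 mm farther back than shut.
Start: joints at [1.231, 0.087, 0.176, 1.66, 0, 1.571], TCP at [0.183, 0.519, 0.2] pointing down, gripper open.
Joint ranges: [-3.13, 3.13], [-0.85, 1.81], [-1.15, 1.24], [-2.2, 2.28], [-1.44, 1.52], [-3.14, 3.14]. Speed limits (rad/s): [2.22, 2.22, 2.57, 3.14, 3.14, 3.14].

### API

Orientations are given as a unit quaternion [w, x, y, z].
In Python, from bench import readout, vision, env gives the robot as it stands.
- The arm moves only by the shell command python3 -m pendant 'ROWS' [OPENING]. ROWS is JSON, a list of rows, each an object with "xyz": the shift along the tool's x, y, z in units of 0.4 m (1.0 is 0.4 m), a list of three; "angular": the turn, a rotation vector about the tool's x, y, z in units of 360 degrees (1.0 is 360 degrees), a list of three. In form: [{"xyz": [x, y, z], "angular": [wx, wy, wz]}, ...]. A call has 1 to 8 rows; each row is the pose to reach, as a shift and turn from the pose commanded when the call began, along the tool's axes at that moment, turning the shorter way round; what a row does not reach only later rows make up. A row lasts 1/12 s, in which the tool goes at most 41.7 mm and 7.16 degrees, less where a joint would pass 70% of its speed; a pose out of reach is approached as far as the arm can. A call with a number of a shift or a turn outside -1 to 1 is refused whole. A call with a gripper value outside its range is refused whole. OPENING is the opening, from 0 (shut) to 1 (fully open), set as the call begins (- or left out, the last holds). The fingers move at their own pace and stop on an object; the grip force is fixed at half the most. Time passes only in rows, so rows that repeat a pose let the fingers close. It gives the time, the measured TCP pose, the force, the opening and the grip force at its end, in the units of the state.
- readout.read_state(): the state, without advancing time (a new reading comes with each control period).
- vision.grab_frame(name): name is "scene" or "top" or "wrist"; returns a dict with "frame" (480x640x3 uint8, blue, green, red), "K" (3x3 intrinsics, pixels), "rvec" (rotation vector, rad) and "tvec" (3), from world to camera coordinates, as OpenCV has them; the wrist camera has in their place "mount" (4x4, takes a point from camera to tool coordinates, whose origin is the TCP and whose axes are the flange's). Camera axes: x right, y down, z forward; pixel columns grow to the right and rows downward; lengths in m; the calibration is good to about 2 mm. The wrist camera is an equidistant fisheye: a pixel r from the principal point sees the ray r / f radians off the axis. A picture is of the moment at which its call begins: read the wrist's pose just before it. There is no depth.
- env.sign_off(): hands the job in; it is judged then, once.
The state is a dict: "clock": time; "joint_positions": joint angles; "qd": joint speeds; "tau": joint torques, N m; "tcp_pos": TCP position; "tcp_rot": TCP orientation; "force": force on the tool from outside, world axes, zero at the start; "moment": the same for the moment, N m; "gripper_width": finger opening in m; "gripper_force": force on a finger pad.
Only numpy, scipy, OpenCV 4.12 (cv2) and the standard library are available. Lean on these libraries where they do the work, as an engineer would, in place of code of your own. Each camera call takes 0.05 s, during which the arm holds its last target. There are 200 camera calls.

## Working session

There is one attempt and no reset: what is moved stays moved. The work goes in short steps, Python scripts to look and compute and a shell command to move; the robot and the scene stay as the last step left them, time stands still between calls to the robot, and variables do not carry over. Pictures are saved under pics/ and viewed, at most 10 in all, crops included, and the job is handed in when it is done.

```bash
ls; mkdir -p pics; cat > h.py <<'E'
import numpy as np, cv2, json
from scipy.spatial.transform import Rotation as R
from bench import readout, vision, env
def grab(n, save=None):
    f=vision.grab_frame(n)
    if save: cv2.imwrite('pics/'+save,f['frame'])
    return f
def ray(f,px,z):
    "fixed camera pixel(s) -> world points on plane z"
    px=np.atleast_2d(np.float64(px)); Rm=cv2.Rodrigues(np.float64(f['rvec']))[0]; c=-Rm.T@np.ravel(f['tvec'])
    d=np.c_[px,np.ones(len(px))]@np.linalg.inv(f['K']).T@Rm
    return c+d*((z-c[2])/d[:,2])[:,None]
def proj(f,P):
    return cv2.projectPoints(np.float64(P).reshape(-1,1,3),np.float64(f['rvec']),np.float64(f['tvec']),np.float64(f['K']),None)[0][:,0]
E
python3 - <<'E'
from h import *
s=readout.read_state(); print(s)
for n in ("scene","top","wrist"):
    f=grab(n,n+'0.png'); print(n,np.round(f['K'],1).tolist(),f.get('rvec'),f.get('tvec'),f.get('mount'))
    if n!='wrist':
        Rm=cv2.Rodrigues(np.float64(f['rvec']))[0]; print(-Rm.T@np.ravel(f['tvec']))
print(env.grasp_offset)
E
```

```text
pics
{'clock': 0.0, 'joint_positions': array([ 1.23101077e+00,  8.74727289e-02,  1.75167242e-01,  1.65980902e+00,
       -2.54837720e-05,  1.57079901e+00]), 'qd': array([-0.00172052, -0.00135464, -0.00012519,  0.00096899,  0.00057537,
        0.00070925]), 'tau': array([-2.09537211e-03, -5.20403731e+01,  4.64792204e+01,  1.69716740e-02,
       -1.19624356e-04,  2.12589651e-05]), 'tcp_pos': array([0.18322715, 0.51830517, 0.19969313]), 'tcp_rot': array([-9.88770655e-05,  1.69077953e-01,  9.85602461e-01, -6.51753368e-04]), 'force': array([ 0.30939112, -0.52121596,  1.35190025]), 'moment': array([ 0.01908898, -0.05534185, -0.01162748]), 'gripper_force': 0.0, 'gripper_width': 0.08577290963309935}
scene [[586.7, 0.0, 330.2], [0.0, 586.7, 237.1], [0.0, 0.0, 1.0]] [ 2.15302196  1.46478118 -0.4729447 ] [-0.27924198 -0.38391788  1.53561052] None
[ 1.21738738 -0.16454269  1.03651453]
top [[544.7, 0.0, 315.5], [0.0, 544.7, 234.9], [0.0, 0.0, 1.0]] [ 2.1576194  -2.19183035  0.07529522] [0.11993704 0.54385983 1.44174546] None
[0.42764622 0.09562019 1.48215177]
wrist [[371.6, 0.0, 321.7], [0.0, 371.6, 246.5], [0.0, 0.0, 1.0]] None None [[-4.83574004e-04 -9.54421419e-01 -2.98461927e-01  7.62801715e-02]
 [ 9.99999244e-01 -7.99012098e-04  9.34861691e-04  3.76725671e-04]
 [-1.13072671e-03 -2.98461249e-01  9.54421083e-01 -1.73344323e-01]
 [ 0.00000000e+00  0.00000000e+00  0.00000000e+00  1.00000000e+00]]
-0.0187
```

View pics/top0.png

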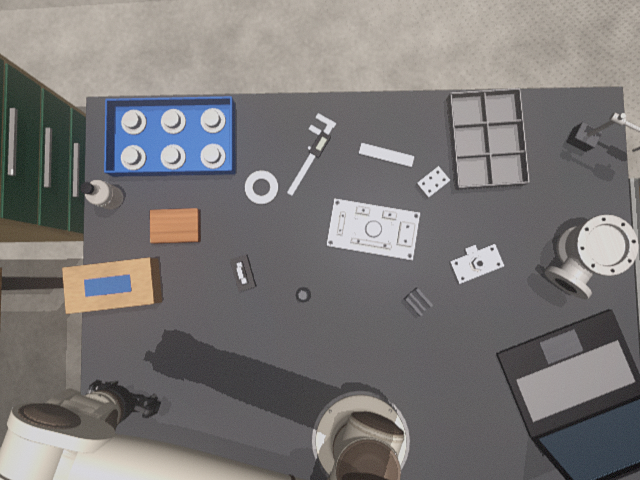

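View pics/scene0.png

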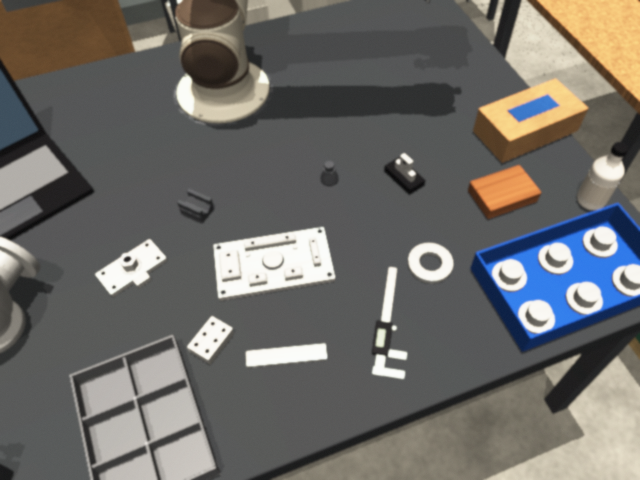

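The top view shows the nest at about (374,229), with the thin stop on its left (+y) at (340,222). The cover is at (478,263), its tongue pointing up at (473,250), and the gauge in its stand is at (242,272). Next I'll take a coarse measurement from both views.

```bash
python3 - <<'E'
from h import *
f=grab('top'); g=cv2.cvtColor(f['frame'],cv2.COLOR_BGR2GRAY)
def blob(seed,thr=140):
    m=(g>thr).astype(np.uint8); n,l,st,c=cv2.connectedComponentsWithStats(m)
    x,y=seed; w=l[y-4:y+5,x-4:x+5].ravel(); w=w[w>0]; i=np.bincount(w).argmax()
    return (l==i).astype(np.uint8)
for nm,seed,z in (('nest',(350,245),.015),('cover',(490,258),.014),('gauge',(240,272),.068)):
    m=blob(seed); cs=max(cv2.findContours(m,0,2)[0],key=cv2.contourArea).reshape(-1,2)
    P=ray(f,cs,z)[:,:2].astype(np.float32)*1000
    r=cv2.minAreaRect(P); print(nm,len(cs),r, cs.mean(0))
    M=cv2.moments(P); print(' centroid',M['m10']/M['m00'],M['m01']/M['m00'])
for nm,px,z in (('boss',(478,263.5),.038),('stand',(243,272),.02)): print(nm,ray(f,px,z))
E
```

```text
nest 88 ((560.2955322265625, -43.78179168701172), (235.74151611328125, 131.58973693847656), 79.47486877441406) [371.63636364 228.54545455]
 centroid 560.4201198149983 -43.7694252538146
cover 111 ((470.7557373046875, -317.5419921875), (82.5224609375, 130.57772827148438), 20.75001335144043) [476.22522523 262.07207207]
 centroid 465.00956351157123 -319.7156626584365
gauge 29 ((446.8804626464844, 307.2504577636719), (56.72788619995117, 16.230205535888672), 15.272433280944824) [241.17241379 274.03448276]
 centroid 446.35363535173536 307.34079711168636
boss [[ 0.46171584 -0.31646609  0.038     ]]
stand [[0.44915929 0.30751792 0.02      ]]
```

```bash
cat >> h.py <<'E'
def go(x,y,z,yaw):
    "shift (units 0.4 m) and turn (units 360 deg) to put TCP at xyz, tool down, tool y at world yaw (deg)"
    s=readout.read_state(); q=s['tcp_rot']; A=R.from_quat(np.r_[q[1:],q[0]])
    w=np.radians(yaw); ty=np.array([np.cos(w),np.sin(w),0]); tz=np.array([0,0,-1.]); tx=np.cross(ty,tz)
    B=R.from_matrix(np.c_[tx,ty,tz])
    print('xyz',np.round(A.inv().apply(np.array([x,y,z])-s['tcp_pos'])/.4,4),'ang',np.round((A.inv()*B).as_rotvec()/(2*np.pi),4))
def wpose():
    s=readout.read_state(); q=s['tcp_rot']; T=np.eye(4); T[:3,:3]=R.from_quat(np.r_[q[1:],q[0]]).as_matrix(); T[:3,3]=s['tcp_pos']; return T
def wgrab(save=None):
    T=wpose(); f=grab('wrist',save); f['T']=T@np.array(f['mount']); return f
def wray(f,px,z):
    px=np.atleast_2d(np.float64(px)); K=f['K']; d=np.c_[(px[:,0]-K[0,2])/K[0,0],(px[:,1]-K[1,2])/K[1,1]]
    r=np.linalg.norm(d,axis=1)+1e-12; v=np.c_[d/r[:,None]*np.sin(r)[:,None],np.cos(r)]@f['T'][:3,:3].T; c=f['T'][:3,3]
    return c+v*((z-c[2])/v[:,2])[:,None]
def wproj(f,P):
    v=(np.atleast_2d(P)-f['T'][:3,3])@f['T'][:3,:3]; n=np.linalg.norm(v[:,:2],axis=1); r=np.arctan2(n,v[:,2])
    return np.c_[v[:,0]/n*r*f['K'][0,0]+f['K'][0,2],v[:,1]/n*r*f['K'][1,1]+f['K'][1,2]]
def st():
    s=readout.read_state(); print(round(s['clock'],2),np.round(s['tcp_pos'],4),np.round(s['force'],1),round(s['gripper_width'],4),s['gripper_force'],np.round(s['joint_positions'],2))
E
python3 -c "
from h import *
go(.43,.30,.17,105.3)"
```

```text
xyz [-0.7636 -0.3092  0.0752] ang [-0.0001 -0.     -0.0966]
```

```bash
R='no'; python3 -m pendant '[{"xyz":[-0.76,-0.31,0.075],"angular":[0,0,-0.0965]},{"xyz":[-0.76,-0.31,0.075],"angular":[0,0,-0.0965]},{"xyz":[-0.76,-0.31,0.075],"angular":[0,0,-0.0965]},{"xyz":[-0.76,-0.31,0.075],"angular":[0,0,-0.0965]},{"xyz":[-0.76,-0.31,0.075],"angular":[0,0,-0.0965]},{"xyz":[-0.76,-0.31,0.075],"angular":[0,0,-0.0965]},{"xyz":[-0.76,-0.31,0.075],"angular":[0,0,-0.0965]},{"xyz":[-0.76,-0.31,0.075],"angular":[0,0,-0.0965]}]'; python3 -m pendant '[{"xyz":[0,0,0],"angular":[0,0,0]},{"xyz":[0,0,0],"angular":[0,0,0]}]'; python3 -c "
from h import *
st(); go(.43,.30,.17,105.3)
f=wgrab('g1.png'); st()
print(wproj(f,[[.4469,.3073,.068],[.449,.3075,.02]]))"
```

```text
clock: 0.87
tcp_pos: [0.4182, 0.3091, 0.1717]
tcp_rot: [0.0, -0.133, 0.991, 0.0]
force: [0.5, 0.9, -1.0]
gripper_width: 0.0855
gripper_force: 0.0
clock: 1.03
tcp_pos: [0.4183, 0.3089, 0.1712]
tcp_rot: [-0.0, -0.131, 0.991, -0.0]
force: [-0.1, 0.3, -0.1]
gripper_width: 0.0852
gripper_force: 0.0
1.03 [0.4183 0.3089 0.1712] [-0.1  0.3 -0.1] 0.0852 0.0 [0.64 0.01 0.04 1.6  0.   0.37]
xyz [-0.0226 -0.0291  0.0031] ang [-0.0001 -0.0001 -0.0007]
1.08 [0.4174 0.31   0.1716] [-0.  -0.7  0.2] 0.0854 0.0 [0.64 0.01 0.04 1.6  0.   0.37]
[[309.76524529 266.59575004]
 [310.99155224 250.46489782]]
```

View pics/g1.png

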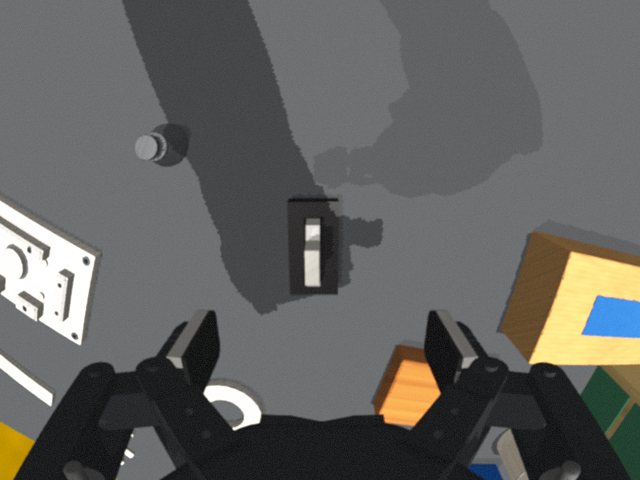

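The wrist picture shows the gauge in its stand. The bright grip top spans about (304–321, 250–286), the near blade shoulder is at rows 220–240, and the stand top is (289–338, 200–294).

```bash
python3 - <<'E'
from h import *
f=wgrab(); g=cv2.cvtColor(f['frame'],cv2.COLOR_BGR2GRAY)
roi=np.zeros_like(g); roi[205:300,292:336]=1
print([int(v) for v in g[212:292,312]])
m=((g>200)&(roi>0)).astype(np.uint8)
def big(m,z,nm):
    c=max(cv2.findContours(m,0,2)[0],key=cv2.contourArea).reshape(-1,2); P=wray(f,c,z)[:,:2].astype(np.float32)*1000
    print(nm,cv2.boundingRect(c),cv2.minAreaRect(P))
m[:248]=0; big(m,.068,'grip top')
d=(g<55).astype(np.uint8); d[:190]=0; d[303:]=0; d[:,:280]=0; d[:,345:]=0
d[(roi>0)&(g>=55)]=0
big(cv2.morphologyEx(d,cv2.MORPH_OPEN,np.ones((5,5))),.02,'stand')
go(.447,.3075,.17,105.3)
E
```

```text
[49, 56, 48, 54, 46, 35, 51, 82, 102, 104, 101, 103, 110, 149, 198, 225, 235, 241, 242, 242, 240, 238, 230, 212, 177, 169, 170, 167, 143, 120, 109, 102, 103, 107, 107, 102, 104, 108, 125, 172, 212, 216, 218, 220, 219, 221, 220, 220, 215, 213, 214, 216, 218, 216, 216, 213, 210, 210, 207, 212, 214, 209, 210, 210, 215, 215, 213, 211, 210, 213, 213, 211, 204, 186, 136, 69, 41, 43, 40, 41]
grip top (303, 252, 14, 33) ((447.61688232421875, 308.6831970214844), (27.323795318603516, 10.311311721801758), 14.842039108276367)
stand (286, 198, 51, 97) ((445.69866943359375, 308.57757568359375), (92.96063232421875, 45.36931228637695), 15.42827033996582)
xyz [-0.0706 -0.0276  0.0043] ang [ 0.     -0.0001 -0.0002]
```

```bash
python3 -c "
from h import *
go(.525,-.049,.17,79.5)"
```

```text
xyz [-0.0244 -0.9388  0.0042] ang [ 0.     -0.0001  0.0715]
```

```bash
python3 -m pendant '[{"xyz":[-0.024,-0.94,0.004],"angular":[0,0,0.0715]},{"xyz":[-0.024,-0.94,0.004],"angular":[0,0,0.0715]},{"xyz":[-0.024,-0.94,0.004],"angular":[0,0,0.0715]},{"xyz":[-0.024,-0.94,0.004],"angular":[0,0,0.0715]},{"xyz":[-0.024,-0.94,0.004],"angular":[0,0,0.0715]},{"xyz":[-0.024,-0.94,0.004],"angular":[0,0,0.0715]},{"xyz":[-0.024,-0.94,0.004],"angular":[0,0,0.0715]},{"xyz":[-0.024,-0.94,0.004],"angular":[0,0,0.0715]}]'; python3 -c "
from h import *
st(); go(.525,-.049,.17,79.5)"
```

```text
clock: 1.8
tcp_pos: [0.5132, -0.0089, 0.1709]
tcp_rot: [0.0, 0.09, 0.996, 0.0]
force: [1.2, 0.7, -0.3]
gripper_width: 0.0854
gripper_force: 0.0
1.8 [ 0.5132 -0.0089  0.1709] [ 1.2  0.7 -0.3] 0.0854 0.0 [-0.02 -0.01  0.02  1.6   0.    0.16]
xyz [-0.0471 -0.0933  0.0022] ang [0.0001 0.0001 0.0005]
```

```bash
python3 -m pendant '[{"xyz":[-0.05,-0.093,0],"angular":[0,0,0]},{"xyz":[-0.05,-0.093,0],"angular":[0,0,0]},{"xyz":[-0.05,-0.093,0],"angular":[0,0,0]},{"xyz":[-0.05,-0.093,0],"angular":[0,0,0]}]'; python3 - <<'E'
from h import *
st(); f=wgrab('n1.png'); g=cv2.cvtColor(f['frame'],cv2.COLOR_BGR2GRAY); st()
m=cv2.morphologyEx((g>130).astype(np.uint8),cv2.MORPH_CLOSE,np.ones((5,5)))
n,l,s,c=cv2.connectedComponentsWithStats(m); i=1+s[1:,4].argmax()
k=max(cv2.findContours((l==i).astype(np.uint8),0,2)[0],key=cv2.contourArea).reshape(-1,2)
P=wray(f,k,.015)[:,:2].astype(np.float32)*1000
print(cv2.boundingRect(k),cv2.minAreaRect(P))
E
```

```text
clock: 2.13
tcp_pos: [0.5259, -0.0476, 0.1704]
tcp_rot: [-0.0, 0.091, 0.996, 0.0]
force: [-0.8, 0.1, 0.9]
gripper_width: 0.0855
gripper_force: 0.0
2.13 [ 0.5259 -0.0476  0.1704] [-0.8  0.1  0.9] 0.0855 0.0 [-0.09  0.03  0.05  1.6   0.    0.09]
2.18 [ 0.5258 -0.0471  0.1705] [ 0.8 -0.3  0.2] 0.0852 0.0 [-0.09  0.02  0.05  1.6   0.    0.09]
(203, 185, 255, 132) ((561.0101928710938, -44.80177307128906), (236.37942504882812, 130.75035095214844), 79.40782165527344)
```

View pics/n1.png

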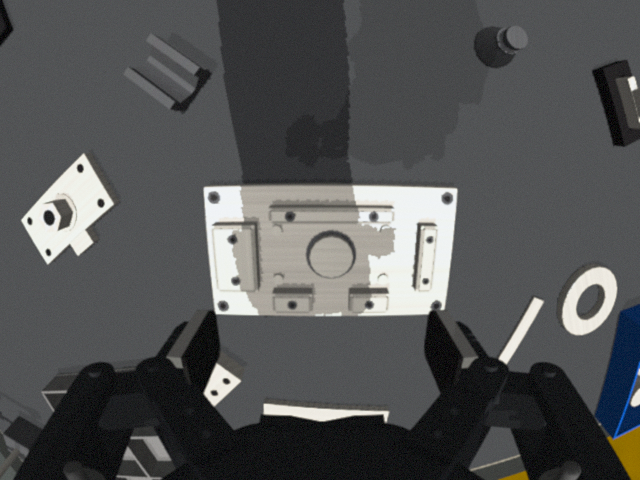

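The nest is fully visible, spanning (203–458, 185–317). Its size comes out at 236.4 x 130.8 mm, which matches. The thin stop is on the right (+y) at (426,258) and the lifter at (331,255).

```bash
python3 - <<'E'
from h import *
f=wgrab(); print('lifter',wray(f,(331,254),.024))
th=np.radians(-10.6); c=np.array([.5610,-.0448]); X=np.array([np.cos(th),np.sin(th)]); Y=np.array([-X[1],X[0]])
for a,b,z in ((0,88,.033),(0,-88,.033),(-43,0,.033),(0,0,.024)): print((a,b),wproj(f,np.r_[c+a*X/1e3+b*Y/1e3,z]))
go(.430,-.332,.17,110.75)
E
```

```text
lifter [[ 0.55796921 -0.04368567  0.024     ]]
(0, 88) [[426.79906053 260.54409388]]
(0, -88) [[233.10863349 260.05161932]]
(-43, 0) [[331.13700156 213.1612473 ]]
(0, 0) [[330.36896834 257.31331718]]
xyz [ 0.1079 -0.7439  0.0013] ang [ 0.      0.     -0.0863]
```

```bash
python3 -m pendant '[{"xyz":[0.108,-0.744,0],"angular":[0,0,-0.0863]},{"xyz":[0.108,-0.744,0],"angular":[0,0,-0.0863]},{"xyz":[0.108,-0.744,0],"angular":[0,0,-0.0863]},{"xyz":[0.108,-0.744,0],"angular":[0,0,-0.0863]},{"xyz":[0.108,-0.744,0],"angular":[0,0,-0.0863]},{"xyz":[0.108,-0.744,0],"angular":[0,0,-0.0863]},{"xyz":[0.108,-0.744,0],"angular":[0,0,-0.0863]},{"xyz":[0.108,-0.744,0],"angular":[0,0,-0.0863]}]' >/dev/null; python3 -m pendant '[{"xyz":[0,0,0],"angular":[0,0,0]},{"xyz":[0,0,0],"angular":[0,0,0]}]'; python3 - <<'E'
from h import *
st(); f=wgrab('c1.png'); g=cv2.cvtColor(f['frame'],cv2.COLOR_BGR2GRAY)
m=cv2.morphologyEx((g>130).astype(np.uint8),cv2.MORPH_CLOSE,np.ones((5,5)))
n,l,s,c=cv2.connectedComponentsWithStats(m); p=wproj(f,[.463,-.335,.014])[0].astype(int); print(p)
i=np.bincount(l[p[1]-15:p[1]+16,p[0]-15:p[0]+16].ravel(),minlength=n)[1:].argmax()+1
k=max(cv2.findContours((l==i).astype(np.uint8),0,2)[0],key=cv2.contourArea).reshape(-1,2)
P=wray(f,k,.014)[:,:2].astype(np.float32)*1000
r=cv2.minAreaRect(P); print(cv2.boundingRect(k),r)
E
```

```text
clock: 3.07
tcp_pos: [0.4295, -0.3333, 0.1704]
tcp_rot: [0.0, -0.179, 0.984, 0.0]
force: [0.0, 0.8, -0.1]
gripper_width: 0.0851
gripper_force: 0.0
3.07 [ 0.4295 -0.3333  0.1704] [ 0.   0.8 -0.1] 0.0851 0.0 [-0.66  0.06  0.09  1.6   0.   -1.02]
[306 250]
(0, 0, 640, 452) ((421.8992919921875, -188.3929443359375), (534.6013793945312, 1081.9228515625), 5.411674976348877)
```

View pics/c1.png

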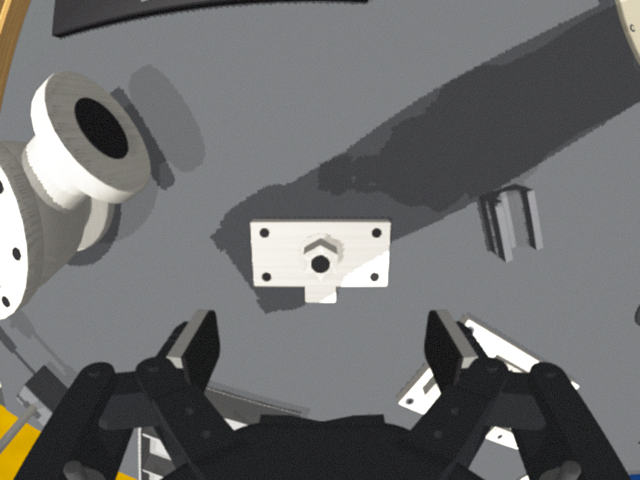

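The cover slab spans (251–390, 220–287), its tongue is at (321,296), and the boss top hole is at (320,264). The table is brighter here, so I'll raise the threshold.

```bash
python3 - <<'E'
from h import *
f=wgrab(); g=cv2.cvtColor(f['frame'],cv2.COLOR_BGR2GRAY)
print([int(v) for v in g[212:230,290]],[int(v) for v in g[280:295,290]])
m=cv2.morphologyEx((g>165).astype(np.uint8),cv2.MORPH_CLOSE,np.ones((5,5))); m[:205]=0;m[310:]=0;m[:,:235]=0;m[:,405:]=0
k=max(cv2.findContours(m,0,2)[0],key=cv2.contourArea).reshape(-1,2)
P=wray(f,k,.014)[:,:2].astype(np.float32)*1000
r=cv2.minAreaRect(P); print(cv2.boundingRect(k),r)
# boss hole
b=(g<60).astype(np.uint8); b[:255]=0;b[275:]=0;b[:,:310]=0;b[:,332:]=0
M=cv2.moments(b,True); h=(M['m10']/M['m00'],M['m01']/M['m00']); print('hole',h,wray(f,h,.038),wray(f,h,.036))
E
```

```text
[83, 79, 82, 81, 81, 80, 100, 120, 136, 182, 236, 243, 242, 242, 243, 242, 242, 243] [243, 240, 240, 243, 240, 207, 125, 82, 83, 85, 82, 85, 82, 84, 83]
(250, 221, 140, 82) ((471.2289123535156, -318.27886962890625), (81.70764923095703, 130.85690307617188), 20.4694881439209)
hole (319.2421052631579, 263.0421052631579) [[ 0.46322054 -0.32170656  0.038     ]] [[ 0.46390504 -0.32146296  0.036     ]]
```

```bash
python3 -c "
from h import *
go(.4633,-.3215,.05,110.5);go(.4633,-.3215,.016,110.5)"
```

```text
xyz [-0.0871 -0.0045  0.3014] ang [0.     0.     0.0005]
xyz [-0.0871 -0.0045  0.3864] ang [0.     0.     0.0005]
```

```bash
python3 -m pendant '[{"xyz":[-0.087,-0.0045,0.08],"angular":[0,0,0.0005]},{"xyz":[-0.087,-0.0045,0.16],"angular":[0,0,0.0005]},{"xyz":[-0.087,-0.0045,0.23],"angular":[0,0,0.0005]},{"xyz":[-0.087,-0.0045,0.29],"angular":[0,0,0.0005]},{"xyz":[-0.087,-0.0045,0.33],"angular":[0,0,0.0005]},{"xyz":[-0.087,-0.0045,0.36],"angular":[0,0,0.0005]},{"xyz":[-0.087,-0.0045,0.385],"angular":[0,0,0.0005]},{"xyz":[-0.087,-0.0045,0.385],"angular":[0,0,0.0005]}]'; python3 -c "
from h import *
go(.4633,-.3215,.016,110.5); f=wgrab('c2.png')"
```

```text
clock: 3.83
tcp_pos: [0.4624, -0.3216, 0.0149]
tcp_rot: [-0.001, -0.178, 0.984, 0.001]
force: [0.3, 0.3, 0.1]
gripper_width: 0.0859
gripper_force: 0.0
xyz [-0.0021 -0.0005 -0.0027] ang [ 0.0003 -0.0002  0.    ]
```

View pics/c2.png

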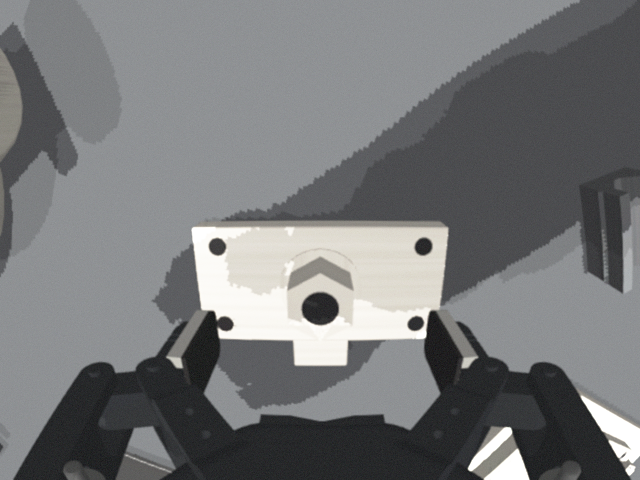

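The cover is central between the open fingers, with the boss hole at (320,308). TCP is at z 0.015, so I'm closing.

```bash
python3 -m pendant '[{"xyz":[-0.002,0,-0.002],"angular":[0,0,0]},{"xyz":[-0.002,0,-0.002],"angular":[0,0,0]},{"xyz":[-0.002,0,-0.002],"angular":[0,0,0]},{"xyz":[-0.002,0,-0.002],"angular":[0,0,0]},{"xyz":[-0.002,0,-0.002],"angular":[0,0,0]},{"xyz":[-0.002,0,-0.002],"angular":[0,0,0]},{"xyz":[-0.002,0,-0.002],"angular":[0,0,0]},{"xyz":[-0.002,0,-0.002],"angular":[0,0,0]}]' 0; python3 -c "
from h import *
st();go(.4633,-.3215,.016,110.5); f=wgrab('c3.png')"
```

```text
clock: 4.55
tcp_pos: [0.4633, -0.3228, 0.0172]
tcp_rot: [-0.0, -0.177, 0.984, -0.0]
force: [-0.4, -0.2, -0.6]
gripper_width: -0.0004
gripper_force: 0.0
4.55 [ 0.4633 -0.3228  0.0172] [-0.4 -0.2 -0.6] -0.0004 0.0 [-0.61  0.13 -0.13  1.31 -0.   -0.96]
xyz [-0.0011  0.003   0.003 ] ang [-0.     -0.     -0.0002]
```

View pics/c3.png

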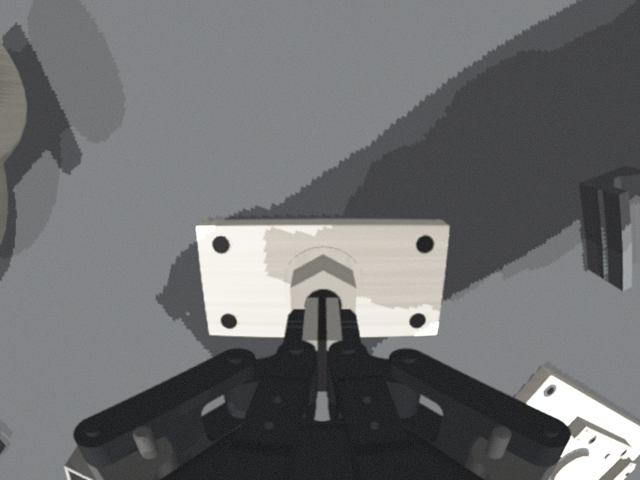

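The fingers closed fully above the boss. In the picture the tips are at row 297, in front of the boss hole, so the real fingertips sit behind the stated TCP. I'll touch the boss top, which is at z = 38 mm, with the shut fingers to calibrate the tip.

```bash
python3 -m pendant '[{"xyz":[0,0,0.003],"angular":[0,0,0]},{"xyz":[0,0,0.006],"angular":[0,0,0]},{"xyz":[0,0,0.009],"angular":[0,0,0]},{"xyz":[0,0,0.012],"angular":[0,0,0]},{"xyz":[0,0,0.012],"angular":[0,0,0]}]'; python3 -c "
from h import *
f=wgrab();d=f['frame']
g=cv2.cvtColor(d,cv2.COLOR_BGR2GRAY)
print([int(v) for v in g[280:345:2,312]]);print([int(v) for v in g[280:345:2,330]]);print([int(v) for v in g[320,285:360:2]])"
```

```text
clock: 5.02
tcp_pos: [0.4632, -0.3226, 0.012]
tcp_rot: [-0.0, -0.177, 0.984, 0.0]
force: [0.6, 0.7, 0.7]
gripper_width: -0.0
gripper_force: 0.0
[167, 197, 198, 197, 196, 195, 197, 195, 166, 109, 116, 116, 118, 115, 119, 117, 118, 114, 119, 119, 119, 116, 117, 114, 118, 118, 119, 120, 118, 113, 152, 182, 115]
[196, 198, 199, 199, 198, 198, 196, 172, 68, 106, 117, 117, 118, 117, 117, 117, 116, 118, 117, 117, 115, 115, 120, 121, 121, 121, 117, 118, 117, 117, 152, 189, 166]
[238, 129, 42, 46, 39, 44, 45, 42, 39, 66, 117, 115, 115, 117, 118, 119, 98, 36, 36, 31, 44, 111, 119, 120, 119, 117, 120, 112, 52, 35, 41, 40, 39, 45, 48, 51, 178, 238]
```

```bash
python3 -m pendant '[{"xyz":[0,0,0.003],"angular":[0,0,0]},{"xyz":[0,0,0.006],"angular":[0,0,0]},{"xyz":[0,0,0.009],"angular":[0,0,0]},{"xyz":[0,0,0.012],"angular":[0,0,0]},{"xyz":[0,0,0.015],"angular":[0,0,0]},{"xyz":[0,0,0.015],"angular":[0,0,0]}]'
```

```text
clock: 5.57
tcp_pos: [0.4633, -0.3227, 0.0071]
tcp_rot: [0.0, -0.177, 0.984, -0.0]
force: [-1.5, 1.6, 7.7]
gripper_width: -0.0002
gripper_force: 3.6
```

Contact came at TCP z ≈ 0.0075, so the real tips lie about 30.5 mm behind the stated TCP, which agrees with the camera. I'll lift, open, and descend to TCP z ≈ −0.0135, with the tips about 3 mm above the slab.

```bash
python3 -m pendant '[{"xyz":[-0.001,0.003,-0.03],"angular":[0,0,0]},{"xyz":[-0.001,0.003,-0.03],"angular":[0,0,0]},{"xyz":[-0.001,0.003,-0.03],"angular":[0,0,0]},{"xyz":[-0.001,0.003,-0.03],"angular":[0,0,0]},{"xyz":[-0.001,0.003,-0.03],"angular":[0,0,0]},{"xyz":[-0.001,0.003,-0.03],"angular":[0,0,0]},{"xyz":[-0.001,0.003,-0.03],"angular":[0,0,0]}]' 0.7; python3 -c "
from h import *
go(.4633,-.3215,-.0135,110.5)"
```

```text
clock: 6.15
tcp_pos: [0.4631, -0.3214, 0.0181]
tcp_rot: [-0.0, -0.177, 0.984, 0.0]
force: [-0.2, -0.3, -0.3]
gripper_width: 0.0598
gripper_force: 0.0
xyz [-0.0003 -0.0004  0.0789] ang [ 0.0001 -0.     -0.0002]
```

```bash
python3 -m pendant '[{"xyz":[0,0,0.015],"angular":[0,0,0]},{"xyz":[0,0,0.03],"angular":[0,0,0]},{"xyz":[0,0,0.045],"angular":[0,0,0]},{"xyz":[0,0,0.06],"angular":[0,0,0]},{"xyz":[0,0,0.07],"angular":[0,0,0]},{"xyz":[0,0,0.079],"angular":[0,0,0]}]' ; python3 -m pendant '[{"xyz":[0,0,0],"angular":[0,0,0]},{"xyz":[0,0,0],"angular":[0,0,0]},{"xyz":[0,0,0],"angular":[0,0,0]},{"xyz":[0,0,0],"angular":[0,0,0]},{"xyz":[0,0,0],"angular":[0,0,0]},{"xyz":[0,0,0],"angular":[0,0,0]}]' 0
```

```text
clock: 6.65
tcp_pos: [0.463, -0.3213, -0.0141]
tcp_rot: [-0.0, -0.177, 0.984, 0.0]
force: [0.1, -0.9, 0.0]
gripper_width: 0.0596
gripper_force: 0.0
clock: 7.15
tcp_pos: [0.4635, -0.3216, -0.0128]
tcp_rot: [0.0, -0.177, 0.984, -0.0]
force: [0.2, 0.2, 1.3]
gripper_width: 0.0283
gripper_force: 60.8
```

```bash
python3 -m pendant '[{"xyz":[0,0,-0.02],"angular":[0,0,0]},{"xyz":[0,0,-0.06],"angular":[0,0,0]},{"xyz":[0,0,-0.11],"angular":[0,0,0]},{"xyz":[0,0,-0.17],"angular":[0,0,0]},{"xyz":[0,0,-0.22],"angular":[0,0,0]},{"xyz":[0,0,-0.25],"angular":[0,0,0]},{"xyz":[0,0,-0.25],"angular":[0,0,0]}]'; python3 -c "
from h import *
go(.561,-.0448,.087,79.4)"
```

```text
clock: 7.73
tcp_pos: [0.4643, -0.3221, 0.0896]
tcp_rot: [0.001, -0.177, 0.984, -0.001]
force: [-0.4, 0.2, -3.0]
gripper_width: 0.0288
gripper_force: 60.2
xyz [-0.4684  0.5654  0.0058] ang [-0.0004  0.0005  0.0862]
```

```bash
python3 -m pendant '[{"xyz":[-0.02,0.025,0.006],"angular":[0,0,0.004]},{"xyz":[-0.06,0.075,0.006],"angular":[0,0,0.012]},{"xyz":[-0.12,0.145,0.006],"angular":[0,0,0.022]},{"xyz":[-0.18,0.22,0.006],"angular":[0,0,0.034]},{"xyz":[-0.24,0.29,0.006],"angular":[0,0,0.045]},{"xyz":[-0.3,0.365,0.006],"angular":[0,0,0.056]},{"xyz":[-0.36,0.435,0.006],"angular":[0,0,0.067]},{"xyz":[-0.41,0.495,0.006],"angular":[0,0,0.076]}]' >/dev/null; python3 -m pendant '[{"xyz":[-0.037,0.035,0],"angular":[0,0,0.008]},{"xyz":[-0.042,0.057,0],"angular":[0,0,0.0095]},{"xyz":[-0.042,0.057,0],"angular":[0,0,0.0095]},{"xyz":[-0.042,0.057,0],"angular":[0,0,0.0095]},{"xyz":[-0.042,0.057,0],"angular":[0,0,0.0095]}]'; python3 -c "
from h import *
st();go(.561,-.0448,.087,79.4);wgrab('p1.png')"
```

```text
clock: 8.82
tcp_pos: [0.5665, -0.0588, 0.0836]
tcp_rot: [-0.001, 0.09, 0.996, -0.0]
force: [0.4, -0.5, -4.3]
gripper_width: 0.0287
gripper_force: 60.3
8.82 [ 0.5665 -0.0588  0.0836] [ 0.4 -0.5 -4.3] 0.0287 60.26647219900042 [-0.1   0.12 -0.01  1.44 -0.    0.08]
xyz [ 0.0199  0.0319 -0.0085] ang [-0.0001 -0.0002  0.0007]
```

View pics/p1.png

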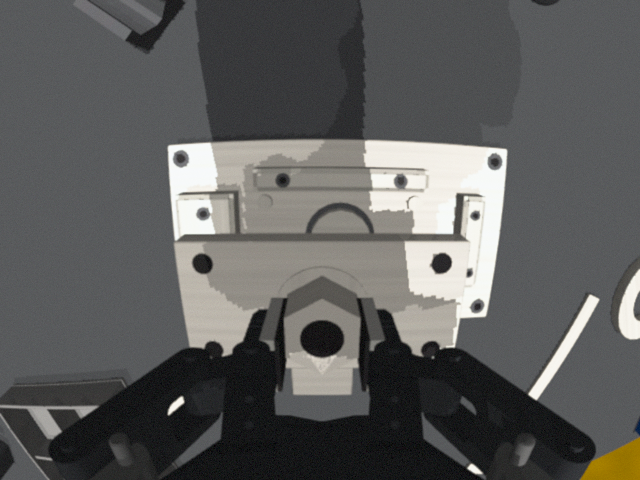

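The cover is held level above the nest, still about 8 mm behind and 13 mm to the right of its centre. I'll centre it and then descend.

```bash
python3 -m pendant '[{"xyz":[0.01,0.016,0],"angular":[0,0,0.0005]},{"xyz":[0.02,0.032,0],"angular":[0,0,0.0007]},{"xyz":[0.02,0.032,0],"angular":[0,0,0.0007]},{"xyz":[0.02,0.032,0.02],"angular":[0,0,0.0007]},{"xyz":[0.02,0.032,0.05],"angular":[0,0,0.0007]},{"xyz":[0.02,0.032,0.08],"angular":[0,0,0.0007]},{"xyz":[0.02,0.032,0.1],"angular":[0,0,0.0007]},{"xyz":[0.02,0.032,0.1],"angular":[0,0,0.0007]}]'; python3 -c "
from h import *
st();go(.561,-.0448,.022,79.4);wgrab('p2.png')"
```

```text
clock: 9.53
tcp_pos: [0.5601, -0.0441, 0.0412]
tcp_rot: [-0.002, 0.093, 0.996, -0.0]
force: [-0.6, 0.3, -4.3]
gripper_width: 0.0286
gripper_force: 60.3
9.53 [ 0.5601 -0.0441  0.0412] [-0.6  0.3 -4.3] 0.0286 60.25092480238527 [-0.08  0.12 -0.1   1.36 -0.    0.11]
xyz [-0.0027 -0.0014  0.0479] ang [-0.0001 -0.0007 -0.0001]
```

```bash
python3 -m pendant '[{"xyz":[-0.001,-0.001,0.015],"angular":[0,0,0]},{"xyz":[-0.0025,-0.0015,0.03],"angular":[0,-0.0005,0]},{"xyz":[-0.0025,-0.0015,0.045],"angular":[0,-0.0005,0]},{"xyz":[-0.0025,-0.0015,0.053],"angular":[0,-0.0005,0]},{"xyz":[-0.0025,-0.0015,0.058],"angular":[0,-0.0005,0]},{"xyz":[-0.0025,-0.0015,0.058],"angular":[0,-0.0005,0]}]'; python3 -c "
from h import *
st();go(.561,-.0448,.0112,79.4)"
```

```text
clock: 10.08
tcp_pos: [0.5624, -0.0448, 0.0206]
tcp_rot: [0.001, 0.092, 0.996, -0.0]
force: [0.2, -0.5, -4.3]
gripper_width: 0.0283
gripper_force: 60.3
10.08 [ 0.5624 -0.0448  0.0206] [ 0.2 -0.5 -4.3] 0.0283 60.26832356583327 [-0.08  0.12 -0.13  1.31 -0.    0.11]
xyz [ 0.0034 -0.0006  0.0236] ang [-0.      0.0004 -0.    ]
```

```bash
python3 -m pendant '[{"xyz":[0.0015,0,0.004],"angular":[0,0,0]},{"xyz":[0.0015,0,0.008],"angular":[0,0,0]},{"xyz":[0.0015,0,0.012],"angular":[0,0,0]},{"xyz":[0.0015,0,0.015],"angular":[0,0,0]},{"xyz":[0.0015,0,0.018],"angular":[0,0,0]},{"xyz":[0.0015,0,0.018],"angular":[0,0,0]}]'; python3 -m pendant '[{"xyz":[0,0,0.002],"angular":[0,0,0]},{"xyz":[0,0,0.003],"angular":[0,0,0]},{"xyz":[0,0,0.005],"angular":[0,0,0]},{"xyz":[0,0,0.006],"angular":[0,0,0]},{"xyz":[0,0,0.006],"angular":[0,0,0]}]'; python3 -c "
from h import *
st();go(.561,-.0448,.0112,79.4)"
```

```text
clock: 10.58
tcp_pos: [0.562, -0.0447, 0.0137]
tcp_rot: [0.001, 0.092, 0.996, -0.0]
force: [-0.0, 0.9, -5.0]
gripper_width: 0.0285
gripper_force: 60.3
clock: 11.0
tcp_pos: [0.562, -0.0447, 0.0115]
tcp_rot: [0.002, 0.092, 0.996, -0.0]
force: [-0.0, 0.5, -3.6]
gripper_width: 0.0289
gripper_force: 60.3
11.0 [ 0.562  -0.0447  0.0115] [-0.   0.5 -3.6] 0.0289 60.26789944153279 [-0.08  0.13 -0.15  1.29 -0.    0.11]
xyz [ 0.0025 -0.0007  0.0007] ang [-0.      0.0005 -0.    ]
```

```bash
python3 -m pendant '[{"xyz":[0,0,0.0025],"angular":[0,0,0]},{"xyz":[0,0,0.005],"angular":[0,0,0]},{"xyz":[0,0,0.005],"angular":[0,0,0]},{"xyz":[0,0,0.005],"angular":[0,0,0]}]'; python3 -m pendant '[{"xyz":[0,0,0.0025],"angular":[0,0,0]},{"xyz":[0,0,0.005],"angular":[0,0,0]},{"xyz":[0,0,0.005],"angular":[0,0,0]},{"xyz":[0,0,0.005],"angular":[0,0,0]}]'; python3 -c "
from h import *
st()"
```

```text
clock: 11.33
tcp_pos: [0.5622, -0.0447, 0.01]
tcp_rot: [0.002, 0.092, 0.996, -0.0]
force: [-1.9, -0.0, 1.8]
gripper_width: 0.0284
gripper_force: 60.9
clock: 11.67
tcp_pos: [0.5622, -0.0448, 0.0078]
tcp_rot: [0.002, 0.092, 0.996, -0.0]
force: [-2.6, 1.0, 5.5]
gripper_width: 0.0288
gripper_force: 61.2
11.67 [ 0.5622 -0.0448  0.0078] [-2.6  1.   5.5] 0.0288 61.19189531542361 [-0.08  0.13 -0.15  1.29 -0.    0.11]
```

The lifter took the load at a slab height of about 24 mm, with no rail contact, so the cover is in the pocket. I'll ease up 2 mm, release and lift.

```bash
python3 -m pendant '[{"xyz":[0.001,0,-0.005],"angular":[0,0,0]},{"xyz":[0.001,0,-0.005],"angular":[0,0,0]}]'; python3 -m pendant '[{"xyz":[0,0,0],"angular":[0,0,0]},{"xyz":[0,0,0],"angular":[0,0,0]},{"xyz":[0,0,0],"angular":[0,0,0]},{"xyz":[0,0,0],"angular":[0,0,0]},{"xyz":[0,0,0],"angular":[0,0,0]}]' 0.6; python3 -m pendant '[{"xyz":[0,0,-0.03],"angular":[0,0,0]},{"xyz":[0,0,-0.1],"angular":[0,0,0]},{"xyz":[0,0,-0.18],"angular":[0,0,0]},{"xyz":[0,0,-0.26],"angular":[0,0,0]},{"xyz":[0.05,0,-0.34],"angular":[0,0,0]},{"xyz":[0.09,0,-0.4],"angular":[0,0,0]},{"xyz":[0.09,0,-0.4],"angular":[0,0,0]},{"xyz":[0.09,0,-0.4],"angular":[0,0,0]}]' ; python3 - <<'E'
from h import *
st(); wgrab('s1.png')
im=cv2.imread('pics/s1.png'); cv2.imwrite('pics/s1c.png',cv2.resize(im[150:350,180:470],None,fx=2.7,fy=2.7,interpolation=cv2.INTER_CUBIC)[:600,:800])
E
```

```text
clock: 11.83
tcp_pos: [0.5622, -0.0447, 0.0101]
tcp_rot: [0.002, 0.093, 0.996, -0.0]
force: [0.3, -0.5, 1.8]
gripper_width: 0.0289
gripper_force: 61.2
clock: 12.25
tcp_pos: [0.5616, -0.0446, 0.0093]
tcp_rot: [0.001, 0.092, 0.996, -0.0]
force: [0.1, -0.7, -0.2]
gripper_width: 0.051
gripper_force: 0.0
clock: 12.92
tcp_pos: [0.5264, -0.0379, 0.1722]
tcp_rot: [0.004, 0.092, 0.996, -0.0]
force: [0.1, 0.0, -0.9]
gripper_width: 0.0512
gripper_force: 0.0
12.92 [ 0.5264 -0.0379  0.1722] [ 0.1  0.  -0.9] 0.0512 0.0 [-0.07  0.02  0.05  1.59 -0.    0.11]
```

View pics/s1c.png

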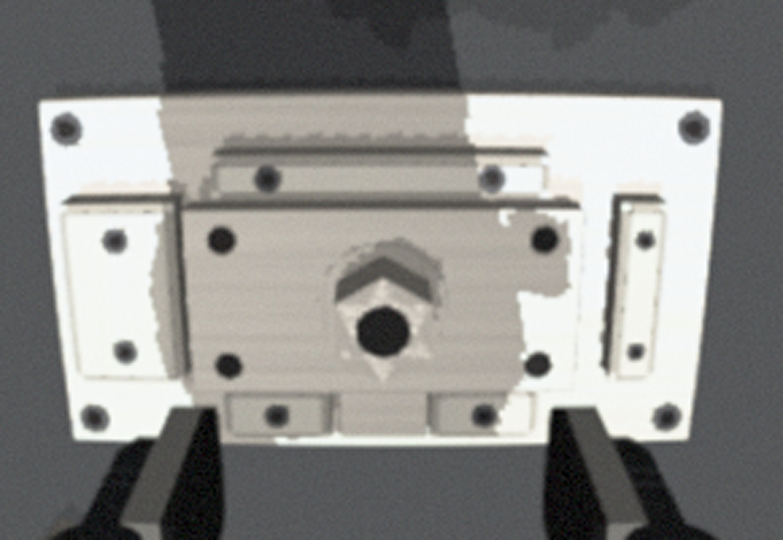

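The cover is seated with its tongue in the notch, and the wide gap is on the right (crop x 580–608). I'll measure the cover and the stop numerically.

```bash
python3 - <<'E'
from h import *
f=wgrab(); g=cv2.cvtColor(f['frame'],cv2.COLOR_BGR2GRAY)
th=np.radians(-10.6); c=np.array([.5610,-.0448]); X=np.array([np.cos(th),np.sin(th)]); Y=np.array([-X[1],X[0]])
def nf(px,z): 
    p=wray(f,px,z)[0,:2]-c; return np.round([p@X*1e3,p@Y*1e3],1)
def blob(cx,cy,thr=90,h=8):
    x0,y0=int(180+cx/2.7),int(150+cy/2.7); w=(g[y0-h:y0+h+1,x0-h:x0+h+1]<thr).astype(np.uint8); M=cv2.moments(w,True); return (x0-h+M['m10']/M['m00'],y0-h+M['m01']/M['m00'])
for nm,p,z in (('h1',(221,240),.038),('h2',(545,240),.038),('h3',(228,365),.038),('h4',(537,365),.038)): q=blob(*p); print(nm,nf(q,z))
q=blob(383,332,60,11); print('boss',nf(q,.062))
for nm,p in (('thin a',(645,240)),('thin b',(636,351)),('thick a',(115,240)),('thick b',(125,351))): q=blob(*p,150,6); print(nm,nf(q,.033))
for nm,p in (('base',(66,128)),('base',(694,128)),('base',(95,417)),('base',(667,417))): q=blob(*p,130,8); print(nm,nf(q,.015))
r=254
for cl in range(388,416): print(cl,g[r,cl],end='; ')
go(.447,.3086,.12,105)
E
```

```text
h1 [-21.5 -51.1]
h2 [-21.7  53. ]
h3 [ 22.5 -51. ]
h4 [22.3 52.9]
boss [0.5 0.9]
thin a [-20.1  88. ]
thin b [20.1 88. ]
thick a [-19.9 -88. ]
thick b [ 20.1 -88. ]
base [ -54.7 -108.1]
base [-55.  107.9]
base [  55.2 -107.9]
base [ 54.8 108.2]
388 171; 389 171; 390 172; 391 204; 392 242; 393 246; 394 244; 395 234; 396 239; 397 245; 398 246; 399 246; 400 246; 401 246; 402 248; 403 247; 404 232; 405 157; 406 90; 407 75; 408 111; 409 173; 410 200; 411 192; 412 207; 413 236; 414 243; 415 246; xyz [0.3538 0.8153 0.122 ] ang [-0.0001  0.0005 -0.0711]
```

The nest's screws come out within 0.3 mm of symmetric, so its pose is confirmed. The cover sits at nest (+0.4, +0.95) mm, leaving a gap from 66 to 80 mm with its centre at y = 73. On to the gauge.

```bash
python3 -m pendant '[{"xyz":[0.36,0.82,0.1],"angular":[0,0,-0.0711]},{"xyz":[0.36,0.82,0.1],"angular":[0,0,-0.0711]},{"xyz":[0.36,0.82,0.1],"angular":[0,0,-0.0711]},{"xyz":[0.36,0.82,0.1],"angular":[0,0,-0.0711]},{"xyz":[0.36,0.82,0.1],"angular":[0,0,-0.0711]},{"xyz":[0.36,0.82,0.1],"angular":[0,0,-0.0711]},{"xyz":[0.36,0.82,0.1],"angular":[0,0,-0.0711]},{"xyz":[0.36,0.82,0.1],"angular":[0,0,-0.0711]}]' >/dev/null;python3 -m pendant '[{"xyz":[0,0,0],"angular":[0,0,0]}]';  python3 -c "
from h import *
st();go(.447,.3086,.08,105);go(.447,.3086,.0115,105)"
```

```text
clock: 13.77
tcp_pos: [0.4484, 0.29, 0.1291]
tcp_rot: [-0.0, -0.133, 0.991, -0.0]
force: [0.0, -0.9, 0.4]
gripper_width: 0.0516
gripper_force: 0.0
13.77 [0.4484 0.29   0.1291] [ 0.  -0.9  0.4] 0.0516 0.0 [ 0.57  0.03 -0.02  1.52 -0.    0.31]
xyz [-0.0091  0.0459  0.1226] ang [-0.0001 -0.0002  0.0008]
xyz [-0.0092  0.0461  0.2939] ang [-0.0001 -0.0002  0.0008]
```

```bash
python3 -m pendant '[{"xyz":[-0.009,0.046,0.06],"angular":[0,0,0.0005]},{"xyz":[-0.009,0.046,0.12],"angular":[0,0,0.0005]},{"xyz":[-0.009,0.046,0.12],"angular":[0,0,0.0005]},{"xyz":[-0.009,0.046,0.12],"angular":[0,0,0.0005]}]'; python3 -c "
from h import *
st();go(.447,.3086,.0115,105)
f=wgrab('g2.png');g=cv2.cvtColor(f['frame'],cv2.COLOR_BGR2GRAY);m=(g>200).astype(np.uint8);p=wproj(f,[.447,.3086,.068])[0];print(p)
x,y=p.astype(int);w=np.zeros_like(m);w[y-35:y+35,x-22:x+22]=m[y-35:y+35,x-22:x+22]
for k in cv2.findContours(w,0,2)[0]:
  if cv2.contourArea(k)>80: k=k.reshape(-1,2);print(cv2.boundingRect(k),cv2.minAreaRect(wray(f,k,.068)[:,:2].astype(np.float32)*1000))
"
```

```text
clock: 14.1
tcp_pos: [0.4487, 0.3026, 0.0821]
tcp_rot: [-0.001, -0.129, 0.992, -0.002]
force: [-0.8, -0.9, 0.4]
gripper_width: 0.0512
gripper_force: 0.0
14.1 [0.4487 0.3026 0.0821] [-0.8 -0.9  0.4] 0.0512 0.0 [ 0.59  0.06 -0.08  1.43 -0.    0.34]
xyz [-1.000e-04  1.610e-02  1.764e-01] ang [-0.0005 -0.0002 -0.0005]
[332.32239744 276.77782498]
(322, 252, 22, 51) ((447.45855712890625, 308.9804992675781), (29.444385528564453, 11.73155403137207), 14.827109336853027)
```

```bash
python3 -m pendant '[{"xyz":[0,0.0165,0],"angular":[0,0,-0.0005]},{"xyz":[0,0.0165,0.02],"angular":[0,0,-0.0005]},{"xyz":[0,0.0165,0.06],"angular":[0,0,-0.0005]},{"xyz":[0,0.0165,0.1],"angular":[0,0,-0.0005]},{"xyz":[0,0.0165,0.14],"angular":[0,0,-0.0005]},{"xyz":[0,0.0165,0.165],"angular":[0,0,-0.0005]},{"xyz":[0,0.0165,0.176],"angular":[0,0,-0.0005]},{"xyz":[0,0.0165,0.176],"angular":[0,0,-0.0005]}]'; python3 -c "
from h import *
go(.4473,.3088,.0115,105)"
```

```text
clock: 14.82
tcp_pos: [0.4481, 0.3094, 0.013]
tcp_rot: [0.001, -0.13, 0.991, -0.001]
force: [-0.2, 0.0, -0.1]
gripper_width: 0.0517
gripper_force: 0.0
xyz [ 0.0023 -0.0011  0.0039] ang [-0.0003  0.0003 -0.0001]
```

```bash
python3 -m pendant '[{"xyz":[0.001,-0.001,0.003],"angular":[0,0,0]},{"xyz":[0.001,-0.001,0.003],"angular":[0,0,0]},{"xyz":[0.001,-0.001,0.003],"angular":[0,0,0]},{"xyz":[0.001,-0.001,0.003],"angular":[0,0,0]},{"xyz":[0.001,-0.001,0.003],"angular":[0,0,0]},{"xyz":[0.001,-0.001,0.003],"angular":[0,0,0]},{"xyz":[0.001,-0.001,0.003],"angular":[0,0,0]}]' 0; python3 -c "
from h import *
st()
P=[]
for _ in range(1): P.append(readout.read_state()['tcp_pos'])
go(.4473,.3088,.0115,105)"
```

```text
clock: 15.4
tcp_pos: [0.4486, 0.3095, 0.0135]
tcp_rot: [0.002, -0.13, 0.991, -0.0]
force: [-0.1, -1.0, 5.9]
gripper_width: 0.0108
gripper_force: 59.3
15.4 [0.4486 0.3095 0.0135] [-0.1 -1.   5.9] 0.0108 59.29597198963165 [ 0.61  0.08 -0.19  1.29 -0.    0.34]
xyz [ 0.0036 -0.0009  0.0049] ang [-0.0002  0.0007 -0.0001]
```

```bash
python3 -m pendant '[{"xyz":[0,0,-0.015],"angular":[0,0,0]},{"xyz":[0,0,-0.04],"angular":[0,0,0]},{"xyz":[0,0,-0.08],"angular":[0,0,0]},{"xyz":[0,0,-0.13],"angular":[0,0,0]},{"xyz":[0,0,-0.18],"angular":[0,0,0]},{"xyz":[0,0,-0.21],"angular":[0,0,0]},{"xyz":[0,0,-0.22],"angular":[0,0,0]},{"xyz":[0,0,-0.22],"angular":[0,0,0]}]'; python3 -c "
from h import *
go(.5744,.027,.1,79.4)"
```

```text
clock: 16.07
tcp_pos: [0.4482, 0.3096, 0.1015]
tcp_rot: [0.002, -0.13, 0.991, -0.0]
force: [-0.2, 0.1, -2.4]
gripper_width: 0.0109
gripper_force: 58.5
xyz [-0.122  -0.7641  0.0048] ang [0.     0.0007 0.0711]
```

```bash
python3 -m pendant '[{"xyz":[-0.005,-0.03,0],"angular":[0,0,0.003]},{"xyz":[-0.016,-0.1,0],"angular":[0,0,0.01]},{"xyz":[-0.03,-0.18,0],"angular":[0,0,0.018]},{"xyz":[-0.043,-0.27,0],"angular":[0,0,0.026]},{"xyz":[-0.058,-0.36,0],"angular":[0,0,0.034]},{"xyz":[-0.072,-0.45,0],"angular":[0,0,0.042]},{"xyz":[-0.087,-0.54,0],"angular":[0,0,0.05]},{"xyz":[-0.1,-0.63,0],"angular":[0,0,0.058]}]'>/dev/null;  python3 -c "
from h import *
go(.5744,.027,.1,79.4)"
```

```text
xyz [-0.0697 -0.11   -0.0013] ang [-0.0001  0.0002  0.0125]
```

```bash
python3 -m pendant '[{"xyz":[-0.035,-0.06,0],"angular":[0,0,0.006]},{"xyz":[-0.055,-0.095,0],"angular":[0,0,0.01]},{"xyz":[-0.068,-0.117,0],"angular":[0,0,0.0128]},{"xyz":[-0.068,-0.117,0],"angular":[0,0,0.0128]},{"xyz":[-0.068,-0.117,0],"angular":[0,0,0.0128]},{"xyz":[-0.068,-0.117,0],"angular":[0,0,0.0128]}]'; python3 -c "
from h import *
st();go(.5744,.027,.05,79.4)"
```

```text
clock: 17.23
tcp_pos: [0.5732, 0.0275, 0.1005]
tcp_rot: [0.001, 0.091, 0.996, -0.0]
force: [-0.2, 0.3, -1.5]
gripper_width: 0.0108
gripper_force: 58.7
17.23 [0.5732 0.0275 0.1005] [-0.2  0.3 -1.5] 0.0108 58.70995223522186 [ 0.05  0.13  0.03  1.47 -0.    0.23]
xyz [-0.0029 -0.0008  0.1262] ang [0.     0.0003 0.0004]
```

```bash
python3 -m pendant '[{"xyz":[-0.002,-0.001,0.03],"angular":[0,0,0.0004]},{"xyz":[-0.002,-0.001,0.07],"angular":[0,0,0.0004]},{"xyz":[-0.002,-0.001,0.1],"angular":[0,0,0.0004]},{"xyz":[-0.002,-0.001,0.12],"angular":[0,0,0.0004]},{"xyz":[-0.002,-0.001,0.12],"angular":[0,0,0.0004]},{"xyz":[-0.002,-0.001,0.12],"angular":[0,0,0.0004]}]'; python3 - <<'E'
from h import *
T=[]
for i in range(4): T.append(readout.read_state()['tcp_pos']); f=wgrab('in1.png')
T=np.array(T); print(T.round(4).tolist()); 
th=np.radians(-10.6); c=np.array([.5610,-.0448]); X=np.array([np.cos(th),np.sin(th)]); Y=np.array([-X[1],X[0]])
p=T[:,:2].mean(0)-c; print('nest',p@X*1e3,p@Y*1e3); go(.5744,.027,.04,79.4)
im=f['frame']; h=wproj(f,np.r_[c+.073*Y,.038])[0].astype(int); print(h)
cv2.imwrite('pics/in1c.png',cv2.resize(im[max(0,h[1]-100):h[1]+100,h[0]-130:h[0]+130],None,fx=3,fy=3,interpolation=cv2.INTER_CUBIC))
E
```

```text
clock: 17.73
tcp_pos: [0.5742, 0.0266, 0.0525]
tcp_rot: [0.001, 0.093, 0.996, -0.0]
force: [-0.8, -0.4, -2.0]
gripper_width: 0.0107
gripper_force: 58.7
[[0.5742, 0.0266, 0.0525], [0.5748, 0.0265, 0.0533], [0.575, 0.0265, 0.0537], [0.5752, 0.0264, 0.0539]]
nest 0.44196383858093624 72.61281442017236
xyz [0.0023 0.0013 0.0346] ang [ 0.      0.0007 -0.0001]
[321 274]
```

View pics/in1c.png

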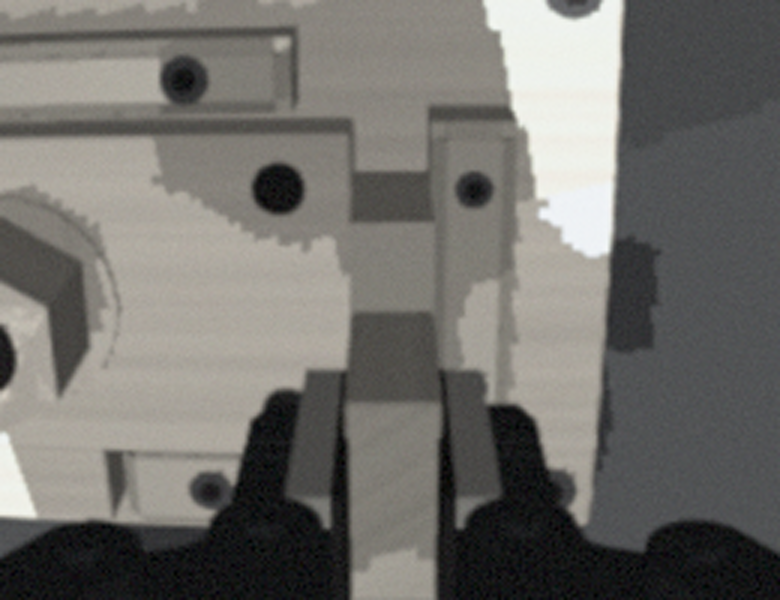

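The gauge hangs centred over the gap: its blade end is at crop 352–434, with the slab edge at 352 and the stop's chamfer edge at 432. I'll lower it slowly.

```bash
python3 -m pendant '[{"xyz":[0.001,0.001,0.01],"angular":[0,0.0005,0]},{"xyz":[0.001,0.001,0.02],"angular":[0,0.0005,0]},{"xyz":[0.001,0.001,0.03],"angular":[0,0.0005,0]},{"xyz":[0.001,0.001,0.037],"angular":[0,0.0005,0]},{"xyz":[0.001,0.001,0.043],"angular":[0,0.0005,0]},{"xyz":[0.001,0.001,0.048],"angular":[0,0.0005,0]},{"xyz":[0.001,0.001,0.052],"angular":[0,0.0005,0]},{"xyz":[0.001,0.001,0.052],"angular":[0,0.0005,0]}]'; python3 -m pendant '[{"xyz":[0,0,0.004],"angular":[0,0,0]},{"xyz":[0,0,0.008],"angular":[0,0,0]},{"xyz":[0,0,0.012],"angular":[0,0,0]},{"xyz":[0,0,0.016],"angular":[0,0,0]},{"xyz":[0,0,0.02],"angular":[0,0,0]},{"xyz":[0,0,0.02],"angular":[0,0,0]}]'; python3 -c "
from h import *
go(.5744,.027,.0205,79.4)"
```

```text
clock: 18.6
tcp_pos: [0.5742, 0.0267, 0.0318]
tcp_rot: [-0.0, 0.093, 0.996, -0.0]
force: [-0.6, -0.6, -2.1]
gripper_width: 0.0109
gripper_force: 58.7
clock: 19.1
tcp_pos: [0.5742, 0.0267, 0.0238]
tcp_rot: [-0.0, 0.093, 0.996, -0.0]
force: [-0.6, -0.2, -2.9]
gripper_width: 0.0109
gripper_force: 58.7
xyz [-0.0003  0.0007  0.0082] ang [-0.     -0.0001 -0.0001]
```

No side force so far. The last few millimetres go down to the floor.

```bash
python3 -m pendant '[{"xyz":[0,0.0005,0.002],"angular":[0,0,0]},{"xyz":[0,0.0005,0.004],"angular":[0,0,0]},{"xyz":[0,0.0005,0.006],"angular":[0,0,0]},{"xyz":[0,0.0005,0.006],"angular":[0,0,0]}]';python3 -m pendant '[{"xyz":[0,0,0.0013],"angular":[0,0,0]},{"xyz":[0,0,0.0025],"angular":[0,0,0]},{"xyz":[0,0,0.0025],"angular":[0,0,0]}]'
```

```text
clock: 19.43
tcp_pos: [0.5744, 0.0269, 0.0217]
tcp_rot: [-0.0, 0.093, 0.996, -0.0]
force: [-0.9, 0.1, -2.1]
gripper_width: 0.0107
gripper_force: 58.7
clock: 19.68
tcp_pos: [0.5744, 0.0269, 0.0207]
tcp_rot: [-0.0, 0.093, 0.996, -0.0]
force: [-1.0, 0.4, -3.2]
gripper_width: 0.011
gripper_force: 58.7
```

```bash
python3 -m pendant '[{"xyz":[0,0,0.0013],"angular":[0,0,0]},{"xyz":[0,0,0.0025],"angular":[0,0,0]},{"xyz":[0,0,0.0025],"angular":[0,0,0]}]';python3 -m pendant '[{"xyz":[0,0,0.0013],"angular":[0,0,0]},{"xyz":[0,0,0.0025],"angular":[0,0,0]},{"xyz":[0,0,0.0025],"angular":[0,0,0]}]'
```

```text
clock: 19.93
tcp_pos: [0.5745, 0.0269, 0.0205]
tcp_rot: [0.0, 0.093, 0.996, 0.0]
force: [-2.6, -0.7, 4.5]
gripper_width: 0.0111
gripper_force: 59.7
clock: 20.18
tcp_pos: [0.5746, 0.0269, 0.0204]
tcp_rot: [0.001, 0.093, 0.996, 0.0]
force: [-7.1, -0.7, 11.2]
gripper_width: 0.011
gripper_force: 60.8
```

The gauge is on the floor at exactly the predicted height. I'll ease off, release and lift.

```bash
python3 -m pendant '[{"xyz":[0,0,-0.003],"angular":[0,0,0]},{"xyz":[0,0,-0.003],"angular":[0,0,0]}]';python3 -m pendant '[{"xyz":[0,0,0],"angular":[0,0,0]},{"xyz":[0,0,0],"angular":[0,0,0]},{"xyz":[0,0,0],"angular":[0,0,0]},{"xyz":[0,0,0],"angular":[0,0,0]},{"xyz":[0,0,0],"angular":[0,0,0]}]' 0.45; python3 -m pendant '[{"xyz":[0,0,-0.03],"angular":[0,0,0]},{"xyz":[0,0,-0.08],"angular":[0,0,0]},{"xyz":[0,0,-0.14],"angular":[0,0,0]},{"xyz":[0,0,-0.2],"angular":[0,0,0]},{"xyz":[0,0,-0.25],"angular":[0,0,0]},{"xyz":[0,0,-0.25],"angular":[0,0,0]}]'; python3 - <<'E'
from h import *
th=np.radians(-10.6); c=np.array([.5610,-.0448]); X=np.array([np.cos(th),np.sin(th)])
f=wgrab('v1.png'); g=cv2.cvtColor(f['frame'],cv2.COLOR_BGR2GRAY); Y=np.array([-X[1],X[0]])
st(); go(*(c+.0005*X+.001*Y),.11,79.4)
E
```

```text
clock: 20.35
tcp_pos: [0.5747, 0.027, 0.0205]
tcp_rot: [0.0, 0.093, 0.996, 0.0]
force: [-2.8, 0.0, 4.9]
gripper_width: 0.0106
gripper_force: 60.0
clock: 20.77
tcp_pos: [0.5744, 0.0269, 0.0198]
tcp_rot: [-0.0, 0.093, 0.996, -0.0]
force: [0.3, 0.0, -0.2]
gripper_width: 0.0385
gripper_force: 0.0
clock: 21.27
tcp_pos: [0.5763, 0.027, 0.1257]
tcp_rot: [0.003, 0.093, 0.996, 0.0]
force: [0.4, 0.1, 0.8]
gripper_width: 0.0385
gripper_force: 0.0
21.32 [0.5758 0.027  0.1234] [-0.1 -0.3 -0.5] 0.038 0.0 [ 0.05  0.13  0.07  1.51 -0.    0.23]
xyz [ 0.0022 -0.1807  0.0332] ang [ 0.0002  0.0007 -0.0002]
```

```bash
python3 -m pendant '[{"xyz":[0.05,-0.09,-0.02],"angular":[0,0.0005,0]},{"xyz":[0.09,-0.18,-0.05],"angular":[0,0.0005,0]},{"xyz":[0.09,-0.18,-0.05],"angular":[0,0.0005,0]},{"xyz":[0.09,-0.18,-0.05],"angular":[0,0.0005,0]},{"xyz":[0.09,-0.18,-0.05],"angular":[0,0.0005,0]},{"xyz":[0.09,-0.18,-0.05],"angular":[0,0.0005,0]},{"xyz":[0.09,-0.18,-0.05],"angular":[0,0.0005,0]}]' 0; python3 - <<'E'
from h import *
th=np.radians(-10.6); c=np.array([.5610,-.0448]); X=np.array([np.cos(th),np.sin(th)]); Y=np.array([-X[1],X[0]])
st(); f=wgrab('v2.png'); g=cv2.cvtColor(f['frame'],cv2.COLOR_BGR2GRAY)
def nf(px,z): p=wray(f,px,z)[:,:2]-c; return np.c_[p@X,p@Y]*1e3
def pj(a,b,z): return wproj(f,np.r_[c+a*X/1e3+b*Y/1e3,z])[0]
for a,b,z,t in ((-22,-51,.038,90),(-22,53,.038,90),(22,-51,.038,90),(22,53,.038,90),(0.5,1,.062,60)):
    u,v=pj(a,b,z).astype(int); h=10 if z>.05 else 7; w=(g[v-h:v+h+1,u-h:u+h+1]<t).astype(np.uint8); M=cv2.moments(w,True)
    print((a,b),(u,v),M['m00'],nf((u-h+M['m10']/max(1,M['m00']),v-h+M['m01']/max(1,M['m00'])),z).round(1) )
u,v=pj(0,73,.075).astype(int); print('gauge top px',u,v)
for z,cor in ((.075,[(-15,67),(-15,79),(15,67),(15,79)]),): print([pj(a,b,z).round(0).tolist() for a,b in cor])
print(g[v,u-22:u+23].tolist()); print(g[v-36:v+37:2,u].tolist())
go(*(c+.0005*X+.001*Y),.06,79.4)
E
```

```text
clock: 21.9
tcp_pos: [0.5259, -0.0364, 0.1392]
tcp_rot: [-0.002, 0.092, 0.996, 0.0]
force: [0.8, 0.1, 1.4]
gripper_width: 0.0002
gripper_force: 0.0
21.9 [ 0.5259 -0.0364  0.1392] [0.8 0.1 1.4] 0.0002 0.0 [-0.07  0.02 -0.01  1.54  0.    0.12]
(-22, -51) (np.int64(253), np.int64(252)) 88.0 [[-21.4 -51.1]]
(-22, 53) (np.int64(386), np.int64(252)) 91.0 [[-21.5  52.8]]
(22, -51) (np.int64(257), np.int64(302)) 75.0 [[ 22.4 -51. ]]
(22, 53) (np.int64(382), np.int64(302)) 68.0 [[22.4 52.8]]
(0.5, 1) (np.int64(319), np.int64(291)) 305.0 [[0.5 1. ]]
gauge top px 419 297
[[413.0, 278.0], [430.0, 278.0], [410.0, 316.0], [425.0, 315.0]]
[243, 201, 126, 77, 70, 89, 89, 73, 72, 72, 71, 65, 50, 57, 85, 152, 230, 245, 244, 242, 242, 242, 242, 239, 238, 238, 238, 240, 241, 239, 229, 207, 206, 229, 243, 245, 245, 244, 246, 244, 245, 245, 244, 244, 245]
[229, 183, 92, 88, 89, 88, 89, 87, 211, 245, 245, 243, 244, 243, 243, 242, 244, 242, 242, 239, 240, 240, 241, 241, 242, 239, 240, 240, 245, 242, 243, 241, 244, 244, 243, 235, 98]
xyz [-0.0922 -0.002   0.1978] ang [-0.     -0.0007  0.    ]
```

The cover is unmoved, and the gauge stands upright where expected, with its near top edge at row 277 as predicted. Now over the boss with shut fingers.

```bash
python3 -m pendant '[{"xyz":[-0.046,-0.001,0.06],"angular":[0,-0.0005,0]},{"xyz":[-0.092,-0.002,0.12],"angular":[0,-0.0005,0]},{"xyz":[-0.092,-0.002,0.17],"angular":[0,-0.0005,0]},{"xyz":[-0.092,-0.002,0.2],"angular":[0,-0.0005,0]},{"xyz":[-0.092,-0.002,0.23],"angular":[0,-0.0005,0]},{"xyz":[-0.092,-0.002,0.245],"angular":[0,-0.0005,0]},{"xyz":[-0.092,-0.002,0.245],"angular":[0,-0.0005,0]},{"xyz":[-0.092,-0.002,0.245],"angular":[0,-0.0005,0]}]'; python3 - <<'E'
from h import *
th=np.radians(-10.6); c=np.array([.5610,-.0448]); X=np.array([np.cos(th),np.sin(th)]); Y=np.array([-X[1],X[0]])
go(*(c+.0005*X+.001*Y),.0315,79.4);go(*(c+.0005*X+.001*Y),.0265,79.4)
E
```

```text
clock: 22.62
tcp_pos: [0.5616, -0.0446, 0.0426]
tcp_rot: [0.0, 0.093, 0.996, 0.0]
force: [0.1, -0.5, -0.0]
gripper_width: 0.0001
gripper_force: 0.0
xyz [0.0001 0.0016 0.0278] ang [ 0.      0.0001 -0.0001]
xyz [0.0001 0.0016 0.0403] ang [ 0.      0.0001 -0.0001]
```

```bash
python3 -m pendant '[{"xyz":[0,0.0015,0.01],"angular":[0,0,0]},{"xyz":[0,0.0015,0.02],"angular":[0,0,0]},{"xyz":[0,0.0015,0.025],"angular":[0,0,0]},{"xyz":[0,0.0015,0.029],"angular":[0,0,0]},{"xyz":[0,0.0015,0.033],"angular":[0,0,0]},{"xyz":[0,0.0015,0.036],"angular":[0,0,0]},{"xyz":[0,0.0015,0.036],"angular":[0,0,0]}]'; python3 -m pendant '[{"xyz":[0,0,0.0015],"angular":[0,0,0]},{"xyz":[0,0,0.003],"angular":[0,0,0]},{"xyz":[0,0,0.0045],"angular":[0,0,0]},{"xyz":[0,0,0.0045],"angular":[0,0,0]}]'
```

```text
clock: 23.2
tcp_pos: [0.5617, -0.0441, 0.0277]
tcp_rot: [0.0, 0.093, 0.996, 0.0]
force: [-0.8, 1.2, 4.7]
gripper_width: 0.0001
gripper_force: 2.3
clock: 23.53
tcp_pos: [0.5618, -0.0441, 0.0263]
tcp_rot: [0.0, 0.093, 0.996, 0.0]
force: [-2.4, 0.2, 6.7]
gripper_width: 0.0002
gripper_force: 3.1
```

Now to the rests, then a firm hold at around 20 N.

```bash
python3 -m pendant '[{"xyz":[0,0,0.0015],"angular":[0,0,0]},{"xyz":[0,0,0.003],"angular":[0,0,0]},{"xyz":[0,0,0.003],"angular":[0,0,0]}]'; python3 -m pendant '[{"xyz":[0,0,0.0015],"angular":[0,0,0]},{"xyz":[0,0,0.003],"angular":[0,0,0]},{"xyz":[0,0,0.003],"angular":[0,0,0]}]'
```

```text
clock: 23.78
tcp_pos: [0.5617, -0.0441, 0.0261]
tcp_rot: [0.001, 0.093, 0.996, 0.0]
force: [-6.6, 0.3, 14.5]
gripper_width: 0.0001
gripper_force: 7.5
clock: 24.03
tcp_pos: [0.5618, -0.0441, 0.026]
tcp_rot: [0.001, 0.093, 0.996, 0.0]
force: [-9.7, 1.1, 23.7]
gripper_width: 0.0
gripper_force: 11.7
```

```bash
python3 -m pendant '[{"xyz":[0.001,0,0],"angular":[0,0,0]},{"xyz":[0.001,0,0],"angular":[0,0,0]},{"xyz":[0.001,0,0],"angular":[0,0,0]},{"xyz":[0.001,0,0],"angular":[0,0,0]},{"xyz":[0.001,0,0],"angular":[0,0,0]},{"xyz":[0.001,0,0],"angular":[0,0,0]}]'; python3 - <<'E'
from h import *
th=np.radians(-10.6); c=np.array([.5610,-.0448]); X=np.array([np.cos(th),np.sin(th)]); Y=np.array([-X[1],X[0]])
f=wgrab('end.png'); st(); g=cv2.cvtColor(f['frame'],cv2.COLOR_BGR2GRAY)
def pj(a,b,z): return wproj(f,np.r_[c+a*X/1e3+b*Y/1e3,z])[0]
H={}
for z in (.033,.038):
  for a,b in ((-21.5,-51),(-21.5,53)):
    u,v=pj(a,b,z).astype(int); h=11; w=(g[v-h:v+h+1,u-h:u+h+1]<90).astype(np.uint8); M=cv2.moments(w,True)
    q=wray(f,(u-h+M['m10']/M['m00'],v-h+M['m01']/M['m00']),z)[0,:2]-c; H[z,b]=q; print(z,np.round([q@X*1e3,q@Y*1e3],1))
  print('spacing',np.linalg.norm(H[z,53]-H[z,-51])*1e3)
u,v=pj(-15,73,.075).astype(int); print('gauge near top edge px',u,v,g[v-14:v+14:2,u].tolist())
E
```

```text
clock: 24.53
tcp_pos: [0.5618, -0.0441, 0.0261]
tcp_rot: [0.001, 0.093, 0.996, -0.0]
force: [-8.0, 0.4, 22.4]
gripper_width: 0.0001
gripper_force: 11.0
24.58 [ 0.5618 -0.0441  0.0261] [-8.2  0.1 22.7] -0.0001 11.039479288738221 [-0.08  0.12 -0.13  1.32 -0.    0.11]
0.033 [-21.6 -51.2]
0.033 [-21.7  52.7]
spacing 103.86926016052169
0.038 [-23.2 -49.6]
0.038 [-23.3  51.3]
spacing 100.87063120225082
gauge near top edge px 499 297 [188, 90, 85, 88, 91, 87, 104, 210, 234, 234, 230, 234, 236, 236]
```

The hole spacing of 103.9 mm fits the slab top at 33 mm, so the cover is flush with the rails. The gauge is standing and the push is steady at 22 N.

```bash
python3 -c "
from bench import env
print(env.sign_off())"
```

```text
the job is handed in; nothing more can be done
None
```

I seated the cover in the nest, left the gauge standing in the wide gap, and handed the job in at about 24.6 s while holding the cover pressed flush at about 22 N; sign-off returned no verdict.

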